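Take the battery out of the coffee grinder and hold its cleaning slide open at the mark

TASK

Make the cordless coffee grinder ready to be brushed out: first pull its green-topped battery pack straight up out of the bay and stand it upright on the round stone pan rest, and only then pull the sprung cleaning slide out by its black grip until its white pointer stands level with the middle of the orange clip. The slide springs back if let go, so finish while still holding it still at that mark. Leave the egg timer, the spice jar and the salt shaker alone.

Things in the scene. Friction and masses are not known exactly. Their poses are not given: they have to be found in the camera images.
- grinder: grey coffee grinder, fixed, 300 x 110 mm. Origin at its underside; own x points to its rear. Rear housing x +20 to +150 mm, y +-55, flat top 100 mm high, black chute cap (54 mm round, 18 high) at x +116. Battery bay open to the top at x +55, y 0: 51.6 (x) x 37.6 (y) mm, 45 deep. Low front deck x -145 to +20, y +-52, top 36 mm high
- battery: loose battery pack, 50 (own x) x 36 (y) x 90 mm high, 0.13 to 0.25 kg, green top half. Origin at centre of underside, z up. It starts in the bay (same axes as the grinder, underside at z 55 mm), 45 mm of it proud of the housing. Two sprung balls click into a recess 10 to 22 mm above its underside: straight up takes about 10 N in the first 10 mm; after 45 mm it is free
- bay_floor (a point): centre of the floor of the battery bay (grinder frame x +55, y 0, z 55 mm)
- cleaning_slide (a joint): how far the cleaning slide is pulled out towards the grinder's front (-x of the grinder), m: 0 = home, stop at 0.075. A spring pulls it home: about 3 N at home, 90 N/m more as it comes out (8 N at 0.055)
- slide_grip (a point): point in the slide's upright black grip, on its middle, 19 mm below its top. Grip: 14 mm thick (grinder x), 46 mm wide (grinder y), from 41 to 85 mm above the worktop; below it a steel blade runs on the deck (top at 41 mm). At home it stands at grinder x -55, 75 mm in front of the rear housing
- slide_pointer (a point): tip of the white pointer on the left (+y) side of the slide, at the grip's mid thickness; it moves with the slide
- mark (a point): middle of the top of the orange clip, 10 mm wide along grinder x, fixed on the left edge of the deck, 40 mm above the worktop, 30 to 57 mm in front of the pointer's home. The pointer is at the mark when both have the same x in the grinder's frame (point axes are parallel to the grinder's)
- pan_rest: round pale stone pan rest, 115 mm across, 11 mm high, fixed. Origin at the centre of its underside
- egg_timer: kitchen timer with black top, 59 mm across, 59 mm high; leave alone. Origin at the centre of its underside
- spice_jar: glass spice jar with black lid, 41 mm across, 95 mm high; leave alone. Origin at the centre of its underside
- salt_shaker: clear salt shaker, 44 mm across, 90 mm high; leave alone. Origin at the centre of its underside
Mind the look-alikes: they are no part of the job. Of the things like the pan_rest, leave any that is turquoise; of the rest the larger one is meant.

How it is judged:
By the outcome, as a careful person would: the job done as asked, in the order asked, and still so for the second after the job is handed in, while the arm keeps its last pose, push and grip.
It also fails if it takes over 54 s, if anything falls off the work surface, if the arm or the gripper's body presses on something with over 40 N, if the wrist force passes 120 N, or if a joint passes its speed limit or range.

ROBOT

A 6-joint arm with a two-finger parallel gripper is mounted at the origin on a cart in front of the work surface, level with it; the furniture and walls round the work are solid. World frame = base frame: x ahead of the robot, y to its left, z up, the work surface at z = 0. Lengths are in m, angles in rad, forces in N, time in s.
With the tool pointing down it reaches from about 0.35 to 0.775 m from the base axis. Payload 5.5 kg.
Tool frame: the origin (TCP) lies at the very end of the fingers, on their centre line; the grasp point (between the pads) lies 19 mm behind it; z points along the fingers, y is the line along which they close (so a half turn about z gives the same grasp; the last joint's range is limited). The gripper opens to 85 mm and grips with 20 to 120 N. Pads are 22 mm wide; open, the fingers measure 114 mm over their backs; the gripper's body (76 mm by 85 mm) begins 54 mm behind the grasp point. The pads swing forward as they close: fully open they stand 13 mm farther back than shut.
Start: joints at [0.968, 0.313, 0.046, 1.304, 0, 1.431], TCP at [0.257, 0.515, 0.193] pointing down, gripper open.
Joint ranges: [-2.76, 2.76], [-0.86, 1.69], [-1.03, 1.26], [-2.2, 2.34], [-1.47, 1.5], [-3.14, 3.14]. Speed limits (rad/s): [2.57, 2.57, 3.14, 3.14, 3.14, 3.14].

INTERFACE

Orientations are given as a unit quaternion [w, x, y, z].
In Python, from workcell import get_state, read_camera, hand_in gives the robot as it stands.
- The arm moves only by the tool send_rows, never from a script. Its argument "increments" is a list of rows, each an object of numbers: "dx", "dy", "dz": the shift along the world's x, y, z in units of 25 mm (1.0 is 25 mm); "roll": the turn about the world's z in units of 8 degrees (1.0 is 8 degrees); "claw": the opening, from -1 (shut) to 1 (fully open). In form: [{"dx": .., "dy": .., "dz": .., "roll": .., "claw": ..}, ...]. A call has exactly 5 rows; each row is the pose to reach, as a shift and turn from the pose commanded when the call began; what a row does not reach only later rows make up. A row lasts 1/8 s, in which the tool goes at most 62.5 mm and 10.7 degrees, less where a joint would pass 70% of its speed; a pose out of reach is approached as far as the arm can. A call with a gripper value outside its range is refused whole. The fingers move at their own pace and stop on an object; "grip_force" is the grip in N (left out, the last holds). Time passes only in rows, so rows that repeat a pose let the fingers close, or fill a call up. It gives the time, the measured TCP pose, the force, the opening and the grip force at its end, in the units of the state.
- get_state(): the state, without advancing time (a new reading comes with each control period).
- read_camera(name): name is "scene" or "top" or "wrist"; returns a dict with "image" (384x512x3 uint8, blue, green, red), "fx", "fy", "cx", "cy" (pixels), "dist_coeffs" ([k1, k2, p1, p2, k3] as OpenCV has them; the pictures are not rectified), "world_to_cam" (4x4, takes a point from world to camera coordinates). Camera axes: x right, y up, looking along -z (the intrinsics and any distortion apply to the point x, -y, -z); pixel columns grow to the right and rows downward; lengths in m; the calibration is good to about 2 mm. A picture is of the moment at which its call begins. There is no depth.
- hand_in(): hands the job in; it is judged then, once.
The state is a dict: "clock": time; "joint_pos": joint angles; "qvel": joint speeds; "tau": joint torques, N m; "tcp_pos": TCP position; "orientation": TCP orientation; "wrist_force": force on the tool from outside, world axes, zero at the start; "ft_torque": the same for the moment, N m; "finger_gap": finger opening in m; "grip_force": force on a finger pad.
Only numpy, scipy, OpenCV 4.12 (cv2) and the standard library are available. Lean on these libraries where they do the work, as an engineer would, in place of code of your own. Each camera call takes 0.05 s, during which the arm holds its last target. There are 200 camera calls.

## Working session

There is one attempt and no reset: what is moved stays moved. The work goes in short steps, Python scripts to look and compute and a tool call to move; the robot and the scene stay as the last step left them, time stands still between calls to the robot, and variables do not carry over. Pictures are saved under pics/ and viewed, at most 10 in all, crops included, and the job is handed in when it is done.

Besides the shell and the picture viewer there is one more tool, called after "Call:" in YAML: its name, and indented under it one key for each argument. send_rows: Moves the arm, as the interface text tells. Its arguments: {"type":"object","properties":{"increments":{"type":"array","items":{"type":"object","properties":{"dx":{"type":"number"},"dy":{"type":"number"},"dz":{"type":"number"},"roll":{"type":"number"},"claw":{"type":"number"}}}},"grip_force":{"type":"number"}},"required":["increments"]}

```bash
mkdir -p pics; ls; cat > h.py <<'E'
import numpy as np, cv2
from workcell import get_state, read_camera, hand_in
def ray(c,uv):
    K=np.array([[c["fx"],0,c["cx"]],[0,c["fy"],c["cy"]],[0,0,1]])
    p=cv2.undistortPoints(np.array([[uv]],float),K,np.array(c["dist_coeffs"],float))[0,0]
    T=np.array(c["world_to_cam"]);R=T[:3,:3];o=-R.T@T[:3,3]
    d=R.T@np.array([p[0],-p[1],-1.]);return o,d
def onz(c,uv,z):
    o,d=ray(c,uv);return (o+d*(z-o[2])/d[2])
def proj(c,P):
    K=np.array([[c["fx"],0,c["cx"]],[0,c["fy"],c["cy"]],[0,0,1]])
    T=np.array(c["world_to_cam"]);q=T[:3,:3]@np.array(P,float)+T[:3,3]
    return cv2.projectPoints(np.array([[q[0],-q[1],-q[2]]]),np.zeros(3),np.zeros(3),K,np.array(c["dist_coeffs"],float))[0][0,0]
E
python3 - <<'E'
from h import *
import pickle
C={n:read_camera(n) for n in("scene","top")}
pickle.dump(C,open("c0.pkl","wb"))
for n in C: cv2.imwrite(f"pics/{n}0.png",cv2.resize(C[n]["image"],(800,600),interpolation=cv2.INTER_CUBIC))
print(get_state())
for n in C: print(n,ray(C[n],(256,192)))
E
```

```text
pics
{'clock': 0.1, 'joint_pos': array([9.68387771e-01, 3.13896697e-01, 4.50997072e-02, 1.30356143e+00,
       4.49130003e-05, 1.43123889e+00]), 'qvel': array([ 0.00232664, -0.00194418,  0.00310955,  0.0001255 , -0.00021893,
        0.00084271]), 'tau': array([ 2.28619465e-03, -4.81724095e+01,  2.99244797e+01,  1.26858708e-02,
       -1.37991365e-04, -1.16653405e-05]), 'tcp_pos': array([0.25642969, 0.51410457, 0.19221725]), 'orientation': array([-3.04082946e-04,  2.29365258e-01,  9.73340109e-01, -7.19771820e-04]), 'wrist_force': array([-0.21476951,  0.57056188, -0.26382117]), 'ft_torque': array([-0.00465568, -0.00939963, -0.02991336]), 'grip_force': 0.0, 'finger_gap': 0.08556426485546653}
scene (array([ 0.1670895 , -0.32543655,  0.69935426]), array([ 0.49777039,  0.4242984 , -0.75662415]))
top (array([0.43628301, 0.03731191, 1.0388868 ]), array([ 0.14081289, -0.01745545, -0.98999668]))
```

View pics/top0.png

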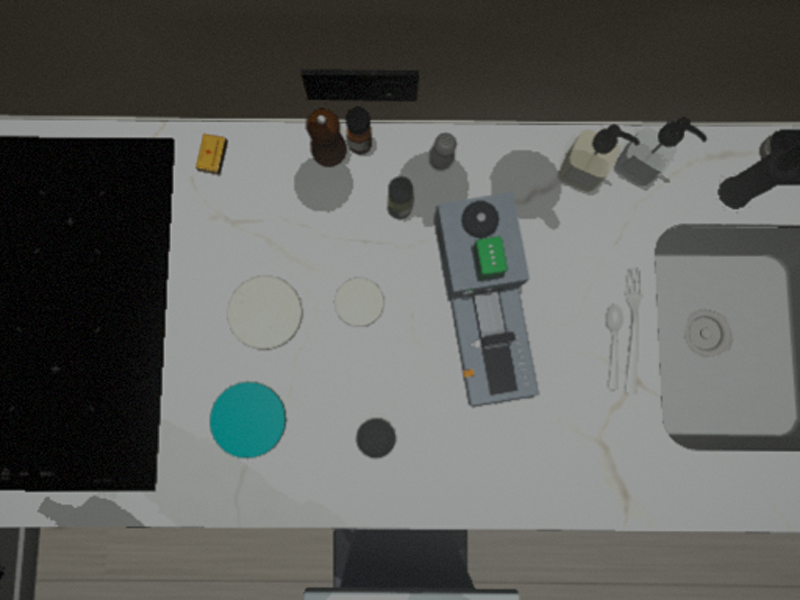

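View pics/scene0.png

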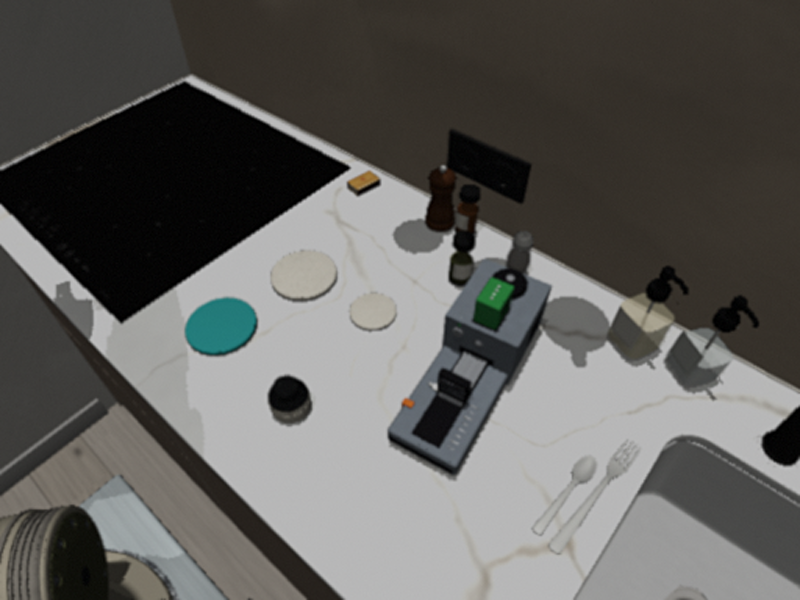

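Top view: grinder with its rear towards the back wall; battery at (491,256), grip at (498,339), orange clip at (468,373), white pointer at (476,344). The target rest is the large pale one at (265,312); the small pale one is at (358,302) and the turquoise one at (248,420). The jar and shaker stand left of and behind the grinder, the timer at (376,437).

```bash
python3 - <<'E'
from h import *
import pickle
C=pickle.load(open("c0.pkl","rb"))
for n,(u0,v0,w,hh) in {"top":(275,120,75,145),"scene":(240,160,120,145)}.items():
    c=C[n];im=c["image"];hsv=cv2.cvtColor(im,cv2.COLOR_BGR2HSV)
    for nm,lo,hi in (("green",(45,120,60),(75,255,255)),("orange",(5,150,120),(20,255,255))):
        m=cv2.inRange(hsv,lo,hi);k,l,s,ce=cv2.connectedComponentsWithStats(m)
        for i in range(1,k):
            if s[i,4]>8: 
                cs=cv2.findContours((l==i).astype('uint8'),0,1)[0][0]
                print(n,nm,s[i],ce[i],cv2.minAreaRect(cs),onz(c,ce[i],.145 if nm=="green" else .04))
    cv2.imwrite(f"pics/crop_{n}.png",cv2.resize(im[v0:v0+hh,u0:u0+w],None,fx=4,fy=4,interpolation=cv2.INTER_CUBIC))
# pale rests: ellipse fits from edges in top
c=C["top"];g=cv2.cvtColor(c["image"],cv2.COLOR_BGR2LAB)
m=((g[:,:,2].astype(int)-128>3)&(g[:,:,0]>120)).astype('uint8')
m[:, :110]=0
m=cv2.morphologyEx(m,cv2.MORPH_OPEN,np.ones((3,3)))
k,l,s,ce=cv2.connectedComponentsWithStats(m)
for i in range(1,k):
    if s[i,4]>200: print("pale",s[i],ce[i],onz(c,ce[i],.011))
x,y,w,hh=147,177,46,46
for uv in ((146,200),(170,177),(193,200),(170,223)): print(onz(c,uv,.011),g[uv[1],uv[0]])
E
python3 - <<'E'
import cv2,numpy as np
a=cv2.imread('pics/crop_top.png');b=cv2.imread('pics/crop_scene.png')
cv2.imwrite('pics/crops.png',np.hstack([a,b]))
E
```

```text
top green [305 152  19  24 339] [314.05309735 163.31858407] ((314.15386962890625, 163.26922607421875), (23.337820053100586, 16.277639389038086), 78.69007110595703) [ 0.62593088 -0.10140153  0.145     ]
top orange [137  92   3   7  10] [137.9  95.2] ((138.00003051757812, 95.0), (1.4552137851715088, 6.305926322937012), 14.03624439239502) [0.81254848 0.306677   0.04      ]
top orange [131  95   5   4  14] [132.78571429  96.64285714] ((132.75001525878906, 96.75000762939453), (3.535533905029297, 2.8284268379211426), 45.0) [0.80878392 0.31884714 0.04      ]
top orange [297 237   6   4  19] [299.36842105 238.57894737] ((299.5, 238.5), (3.0, 5.0), 90.0) [ 0.4701836 -0.0813499  0.04     ]
scene green [305 178  24  21 280] [316.7        187.71071429] ((316.6294250488281, 187.58233642578125), (16.41305160522461, 20.55466079711914), 32.47119140625) [ 0.62243574 -0.10354656  0.145     ]
scene orange [224 110  17  10  79] [232.03797468 114.75949367] ((232.00001525878906, 115.00001525878906), (5.366562843322754, 16.099689483642578), 63.43495178222656) [0.79083256 0.30097273 0.04      ]
scene orange [258 256   7   5  23] [261.04347826 257.60869565] ((261.0, 257.5000305175781), (5.81377649307251, 3.5777084827423096), 26.56505012512207) [ 0.46763813 -0.08272617  0.04      ]
pale [365  83  32  30 519] [378.70134875  99.35067437] [ 0.81799097 -0.28513181  0.011     ]
pale [146 177  46  33 835] [168.97365269 191.1497006 ] [0.58287752 0.22951838 0.011     ]
pale [216 179  29  22 323] [231.00928793 187.19814241] [0.59374995 0.0797923  0.011     ]
[0.56090512 0.28401253 0.011     ] [162 126 130]
[0.61759279 0.22817531 0.011     ] [159 126 132]
[0.56178925 0.17098246 0.011     ] [122 127 131]
[0.50594476 0.22450636 0.011     ] [121 127 131]
```

View pics/crops.png

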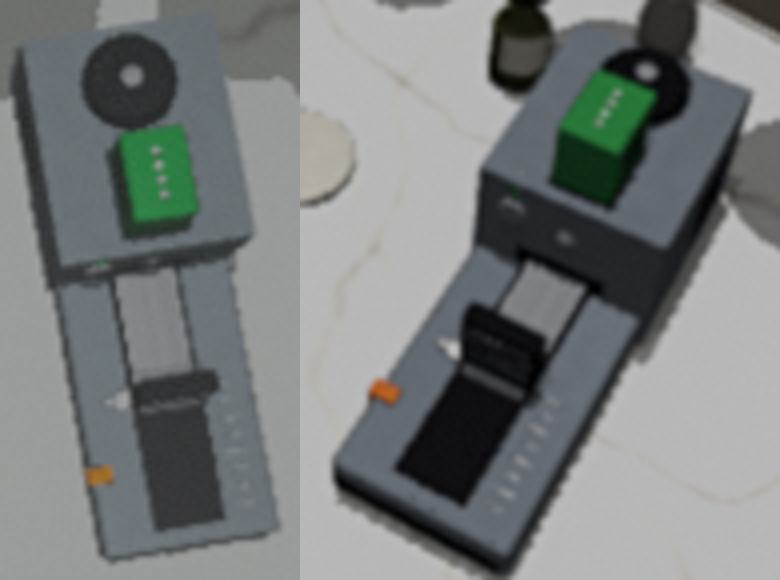

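Crop: battery top corners, housing corners, deck front corners and clip are all clear; the pointer tip is at (106,401) in the top crop. I fit the grinder pose from these.

```bash
python3 - <<'E'
from h import *
import pickle
C=pickle.load(open("c0.pkl","rb"));c=C["top"];s=C["scene"]
f=lambda p:((p[0]+.5)/4-.5+275,(p[1]+.5)/4-.5+120)
fs=lambda p:((p[0]-300+.5)/4-.5+240,(p[1]+.5)/4-.5+160)
# (crop px, grinder xyz)
L=[((62,265),(20,55,100)),((252,237),(20,-55,100)),((212,12),(150,-55,100)),((20,48),(150,55,100)),
((105,558),(-145,52,36)),((280,530),(-145,-52,36)),
((118,140),(80,18,145)),((183,127),(80,-18,145)),((196,208),(30,-18,145)),((132,222),(30,18,145)),((130,82),(116,0,118))]
S=[((482,170),(20,55,100)),((668,248),(20,-55,100)),((750,93),(150,-55,100)),((335,470),(-145,52,36)),((600,68),(80,18,145)),((657,92),(80,-18,145)),((620,148),(30,-18,145)),((560,124),(30,18,145))]
W=np.array([onz(c,f(p),q[2]/1e3)[:2] for p,q in L]);G=np.array([q[:2] for p,q in L])/1e3
W2=np.array([onz(s,fs(p),q[2]/1e3)[:2] for p,q in S]);G2=np.array([q[:2] for p,q in S])/1e3
def fit(W,G):
    w=W-W.mean(0);g=G-G.mean(0)
    z=((w[:,0]+1j*w[:,1])*(g[:,0]-1j*g[:,1])).sum();a=np.angle(z)
    R=np.array([[np.cos(a),-np.sin(a)],[np.sin(a),np.cos(a)]]);t=W.mean(0)-R@G.mean(0)
    print("yaw",np.degrees(a),"t",t,"res mm\n",np.round((W-G@R.T-t)*1e3,1).tolist());return a,R,t
fit(W,G);fit(W2,G2)
a,R,t=fit(np.vstack([W,W2]),np.vstack([G,G2]))
print("bat",R@[.055,0]+t,"grip home",R@[-.055,0]+t)
for nm,p,ps,z in(("ptr",(106,401),(438,345),.04),("clip",(99,475),(385,391),.04)):
    for P in(onz(c,f(p),z),onz(s,fs(ps),z)): print(nm,P,(R.T@(P[:2]-t))*1e3)
# pan rest edges: rays to rim at scene too
for n,u,sz in(("top",(265,312),0),("scene",(304,274),0)):
    P=onz(C[n],np.array(u)/1.5625-.2,.011);print("pan",n,P)
for nm,u,z in(("timer",(376,437),.059),("jar",(400,187),.095),("shaker",(444,142),.09)): print(nm,onz(c,np.array(u)/1.5625-.2,z))
E
```

```text
yaw 9.89713585754702 t [ 0.57214003 -0.11091318] res mm
 [[1.7, -1.4], [-0.6, 1.4], [0.1, -0.9], [-2.8, -0.8], [2.8, -0.3], [1.7, 0.8], [-3.2, -1.1], [-2.1, -0.3], [3.4, 2.0], [1.8, 0.5], [-2.8, -0.0]]
yaw 10.904419489678684 t [ 0.57053871 -0.11303043] res mm
 [[0.3, -1.3], [0.2, 1.0], [-4.2, -0.6], [-0.9, -1.4], [0.4, -2.1], [-1.5, 0.4], [2.6, 3.3], [3.0, 0.7]]
yaw 10.246049030209626 t [ 0.5714598  -0.11176859] res mm
 [[2.8, -0.7], [-0.2, 2.1], [0.6, -1.0], [-1.6, -0.8], [3.6, 1.5], [2.0, 2.4], [-2.3, -0.7], [-1.4, 0.0], [4.0, 2.7], [2.6, 1.2], [-2.0, 0.2], [-1.3, -2.5], [-0.1, 0.1], [-4.8, -0.0], [-2.1, -4.4], [-0.9, -2.5], [-2.3, 0.1], [1.8, 2.4], [1.8, -0.2]]
bat [ 0.62558271 -0.10198542] grip home [ 0.51733689 -0.12155175]
ptr [ 0.51358563 -0.0858202   0.04      ] [-52.33566309  35.82899743]
ptr [ 0.50839179 -0.08571695  0.04      ] [-57.42830891  36.85445169]
clip [ 0.47065376 -0.08136926  0.04      ] [-93.79117638  47.84548486]
clip [ 0.46784231 -0.08209129  0.04      ] [-96.68622407  47.63506142]
pan top [0.56260652 0.22782118 0.011     ]
pan scene [0.55868463 0.22570862 0.011     ]
timer [0.37732611 0.05384613 0.059     ]
jar [0.73705563 0.0220364  0.095     ]
shaker [ 0.80781302 -0.04261693  0.09      ]
```

Call:
send_rows:
  increments:
    - {"dx":1.1,"dy":-1.9,"dz":0.3,"roll":0.5,"claw":1}
    - {"dx":2.2,"dy":-3.8,"dz":0.6,"roll":1.0,"claw":1}
    - {"dx":3.3,"dy":-5.7,"dz":0.8,"roll":1.5,"claw":1}
    - {"dx":4.4,"dy":-7.6,"dz":0.8,"roll":2.0,"claw":1}
    - {"dx":5.5,"dy":-9.5,"dz":0.8,"roll":2.5,"claw":1}
  grip_force: 60

```text
clock: 0.72
tcp_pos: [0.3947, 0.2754, 0.2129]
orientation: [-0.0, 0.056, 0.998, 0.0]
wrist_force: [0.2, 0.3, -0.2]
finger_gap: 0.0855
grip_force: 0.0
```

Call:
send_rows:
  increments:
    - {"dx":1.1,"dy":-1.9,"dz":0,"roll":0.4,"claw":1}
    - {"dx":2.2,"dy":-3.8,"dz":0,"roll":0.8,"claw":1}
    - {"dx":3.3,"dy":-5.7,"dz":0,"roll":1.2,"claw":1}
    - {"dx":4.4,"dy":-7.6,"dz":0,"roll":1.6,"claw":1}
    - {"dx":5.5,"dy":-9.5,"dz":0,"roll":2.1,"claw":1}

```text
clock: 1.35
tcp_pos: [0.5322, 0.0379, 0.2127]
orientation: [-0.0, -0.091, 0.996, 0.0]
wrist_force: [0.7, 1.2, 0.4]
finger_gap: 0.0854
grip_force: 0.0
```

Call:
send_rows:
  increments:
    - {"dx":1.2,"dy":-1.9,"dz":0,"claw":1}
    - {"dx":2.4,"dy":-3.8,"dz":0,"claw":1}
    - {"dx":3.7,"dy":-5.55,"dz":0,"claw":1}
    - {"dx":3.7,"dy":-5.55,"dz":0,"claw":1}
    - {"dx":3.7,"dy":-5.55,"dz":0,"claw":1}

```text
schema error: expected keys dx, dy, dz, roll, claw
```

```bash
python3 - <<'E'
from h import *
c=read_camera("wrist");st=get_state();print(st["tcp_pos"])
cv2.imwrite("pics/w1.png",c["image"])
hsv=cv2.cvtColor(c["image"],cv2.COLOR_BGR2HSV)
m=cv2.inRange(hsv,(45,120,60),(75,255,255))
cs=max(cv2.findContours(m,0,1)[0],key=cv2.contourArea);r=cv2.minAreaRect(cs);print(r,ray(c,(256,192)))
for p in cv2.boxPoints(r): print(onz(c,p,.145))
print(onz(c,r[0],.145))
E
```

```text
[0.53579231 0.03229377 0.2121348 ]
((103.99710083007812, 255.231201171875), (45.46510314941406, 32.31215286254883), 81.25383758544922) (array([0.46324856, 0.02542367, 0.39315025]), array([ 0.25803569,  0.06029237, -0.96440393]))
[ 0.60586537 -0.12244362  0.145     ]
[ 0.59409981 -0.08970916  0.145     ]
[ 0.64498874 -0.08068007  0.145     ]
[ 0.65812637 -0.1151489   0.145     ]
[ 0.62496838 -0.10190749  0.145     ]
```

View pics/w1.png

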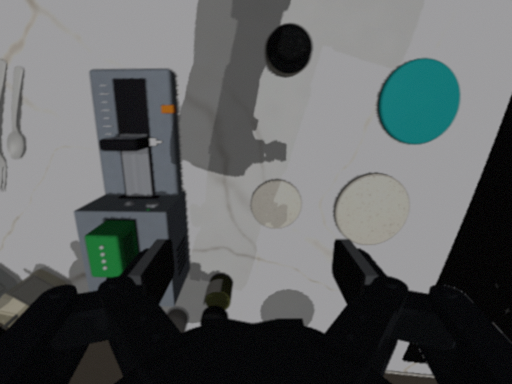

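Wrist view: battery at (112,248), nothing near it but the cap; this agrees with (0.6255, -0.102). The large pale rest is at (372,209).

Call:
send_rows:
  increments:
    - {"dx":1.2,"dy":-1.9,"dz":0,"roll":0,"claw":1}
    - {"dx":2.4,"dy":-3.8,"dz":0,"roll":0,"claw":1}
    - {"dx":3.7,"dy":-5.65,"dz":0,"roll":0,"claw":1}
    - {"dx":3.7,"dy":-5.65,"dz":0,"roll":0,"claw":1}
    - {"dx":3.7,"dy":-5.65,"dz":0,"roll":0,"claw":1}

```text
clock: 2.02
tcp_pos: [0.6236, -0.1014, 0.2121]
orientation: [-0.001, -0.089, 0.996, 0.001]
wrist_force: [-0.6, 0.9, 1.1]
finger_gap: 0.0856
grip_force: 0.0
```

```bash
python3 - <<'E'
from h import *
print(get_state()["tcp_pos"])
c=read_camera("wrist")
cv2.imwrite("pics/w2.png",c["image"])
hsv=cv2.cvtColor(c["image"],cv2.COLOR_BGR2HSV)
m=cv2.inRange(hsv,(45,120,40),(75,255,255))
cs=max(cv2.findContours(m,0,1)[0],key=cv2.contourArea);r=cv2.minAreaRect(cs);print(r)
for p in cv2.boxPoints(r): print(onz(c,p,.145))
print(onz(c,r[0],.145))
st=get_state();print(st["tcp_pos"],st["orientation"])
E
```

```text
[ 0.62357778 -0.10139959  0.21210655]
((251.0, 196.0), (50.0, 36.0), 90.0)
[ 0.60468184 -0.12303043  0.145     ]
[ 0.59875534 -0.0900873   0.145     ]
[ 0.64753117 -0.08045543  0.145     ]
[ 0.65377423 -0.11519247  0.145     ]
[ 0.62553702 -0.10230724  0.145     ]
[ 0.62349497 -0.10079663  0.21267188] [-6.13603576e-04 -8.98131127e-02  9.95958354e-01  4.31485558e-04]
```

View pics/w2.png

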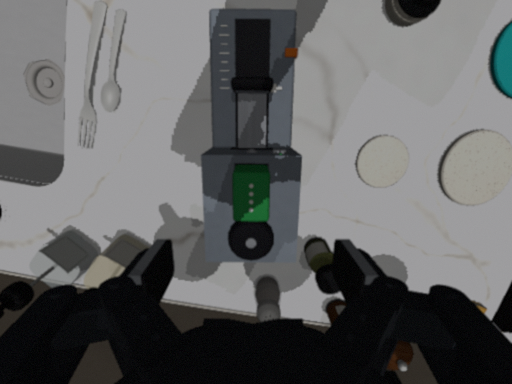

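Wrist view: battery upright at (251,192), axis-aligned with the fingers; the tool is centred on it. Descend and grip.

Call:
send_rows:
  increments:
    - {"dx":0.1,"dy":-0.04,"dz":-1.0,"roll":0,"claw":1}
    - {"dx":0.1,"dy":-0.04,"dz":-2.2,"roll":0,"claw":1}
    - {"dx":0.1,"dy":-0.04,"dz":-3.4,"roll":0,"claw":1}
    - {"dx":0.1,"dy":-0.04,"dz":-4.2,"roll":0,"claw":1}
    - {"dx":0.1,"dy":-0.04,"dz":-4.2,"roll":0,"claw":1}

```text
clock: 2.7
tcp_pos: [0.6248, -0.1007, 0.1069]
orientation: [-0.002, -0.091, 0.996, 0.001]
wrist_force: [0.1, -0.5, -0.4]
finger_gap: 0.0853
grip_force: 0.0
```

Call:
send_rows:
  increments:
    - {"dx":0,"dy":0,"dz":0,"roll":0,"claw":-0.4}
    - {"dx":0,"dy":0,"dz":0,"roll":0,"claw":-0.4}
    - {"dx":0,"dy":0,"dz":0,"roll":0,"claw":-0.4}
    - {"dx":0,"dy":0,"dz":0,"roll":0,"claw":-0.4}
    - {"dx":0,"dy":0,"dz":0,"roll":0,"claw":-0.4}

```text
clock: 3.32
tcp_pos: [0.6268, -0.1028, 0.1081]
orientation: [0.0, -0.09, 0.996, 0.0]
wrist_force: [-0.4, -0.1, 0.8]
finger_gap: 0.0257
grip_force: 0.0
```

The fingers closed to 25.7 mm with no force: nothing is held. I take a look.

```bash
python3 - <<'E'
from h import *
C=[read_camera(n) for n in("wrist","scene","top")]
cv2.imwrite("pics/w3.png",np.hstack([C[0]["image"][100:384,100:400],cv2.resize(C[1]["image"][120:300,230:390],None,fx=1.5,fy=1.5),cv2.resize(C[2]["image"][110:270,260:360],None,fx=1.7,fy=1.7)[:270]] if 0 else [cv2.resize(i,(260,330)) for i in(C[0]["image"][60:384,130:386],C[1]["image"][110:310,240:400],C[2]["image"][100:270,250:384])]))
s=get_state();print(s["tcp_pos"],s["finger_gap"],s["grip_force"])
E
```

```text
[ 0.62673504 -0.10277639  0.10796903] 0.025367868956135138 0.0
```

View pics/w3.png

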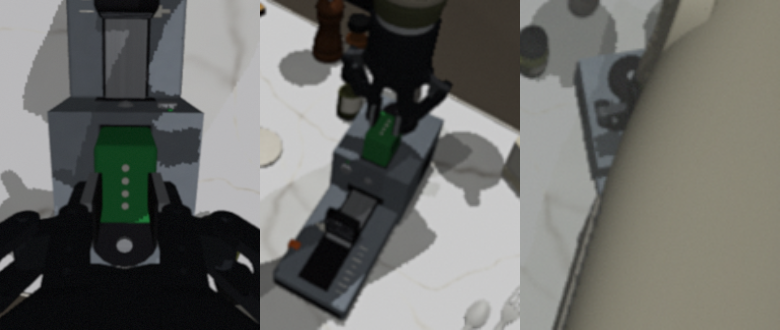

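Crops: in the wrist view both fingers flank the rear half of the battery (dots at (125,187), cap centre at (124,245)). I check by projecting the expected points and enlarging.

```bash
python3 - <<'E'
from h import *
c=read_camera("wrist");im=c["image"].copy();s=get_state()
t=s["tcp_pos"];y=np.array([-np.sin(.178),np.cos(.178),0])
for nm,P in(("tcp",t),("padL",t+y*.0127+[0,0,.019]),("padR",t-y*.0127+[0,0,.019]),("cap",np.array([.5715+.116*.984,-.1118+.116*.178,.118])),("batTop",[.6256,-.102,.145])): print(nm,proj(c,P))
cv2.imwrite("pics/w4.png",cv2.resize(im[180:360,160:340],(720,600),interpolation=cv2.INTER_CUBIC)) if 0 else cv2.imwrite("pics/w4.png",cv2.convertScaleAbs(cv2.resize(im[180:330,160:350],(760,600),interpolation=cv2.INTER_CUBIC),alpha=2.2))
E
```

```text
tcp [252.33856448 219.69903929]
padL [271.96101491 230.3819407 ]
padR [232.66503314 230.35391862]
cap [253.57210057 300.00423362]
batTop [253.85523832 241.349528  ]
```

View pics/w4.png

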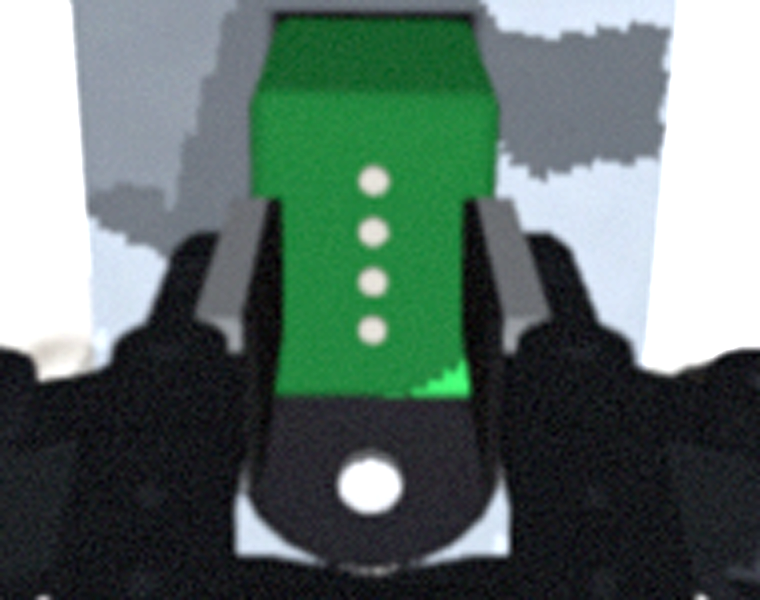

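Enlarged: pad tips at image (227,230) and (276,230) overlap the battery's top face from above, so the tips seem to be above the battery top. I work out how high they really are.

```bash
python3 - <<'E'
from h import *
c=read_camera("wrist");s=get_state();t=s["tcp_pos"];q=s["orientation"]
from scipy.spatial.transform import Rotation as Ro
print(t,s["joint_pos"],q)
y=np.array([-np.sin(.178),np.cos(.178),0]);x=np.array([np.cos(.178),np.sin(.178),0])
for z in(0,.02,.04,.06):
  for dx in(-.011,.0): 
    a,b=[proj(c,t+sg*y*.0127+x*dx+[0,0,z]) for sg in(1,-1)];print(z,dx,a.round(1),b.round(1),"sep",round(abs(a[0]-b[0]),1))
for gx in(30,80):
  a,b=[proj(c,[.5715+gx/1e3*.984-sg*.018*.178,-.1118+gx/1e3*.178+sg*.018*.984,.145]) for sg in(1,-1)];print("bat",gx,a.round(1),b.round(1))
T=np.array(c["world_to_cam"]);print("cam",-T[:3,:3].T@T[:3,3]-t, c["fx"])
# tips in scene: dark mask outline near battery
sc=read_camera("scene");print([proj(sc,t+[0,0,z]).round(0) for z in(0,.02,.04,.06)],proj(sc,[.6256,-.102,.145]).round(0))
cv2.imwrite("pics/s5.png",cv2.convertScaleAbs(cv2.resize(sc["image"][135:235,270:390],(720,600),interpolation=cv2.INTER_CUBIC),alpha=2.2))
E
```

```text
[ 0.6266925  -0.10272398  0.10791599] [-2.88843450e-01  4.63423687e-01  5.88057019e-02  1.16640170e+00
  1.20918270e-04 -4.68258579e-01] [-8.14290272e-05 -8.95872863e-02  9.95978967e-01  9.74527703e-05]
0 -0.011 [270.4 205.1] [234.3 205. ] sep 36.2
0 0.0 [270.1 219.7] [234.5 219.7] sep 35.6
0.02 -0.011 [272.4 214.9] [232.2 214.9] sep 40.2
0.02 0.0 [272.1 231. ] [232.5 231. ] sep 39.5
0.04 -0.011 [274.9 227.3] [229.6 227.3] sep 45.3
0.04 0.0 [274.5 245.1] [230.1 245.1] sep 44.4
0.06 -0.011 [278.2 243.2] [226.3 243.2] sep 51.9
0.06 0.0 [277.5 263.1] [226.9 263.1] sep 50.6
bat 30 [286.3 200.3] [221.4 200.3]
bat 80 [283.3 278.7] [224.2 278.7]
cam [-0.06900668 -0.012291    0.18045512] 270.28625362725353
[array([315., 198.]), array([316., 192.]), array([318., 185.]), array([319., 179.])] [317. 186.]
```

View pics/s5.png

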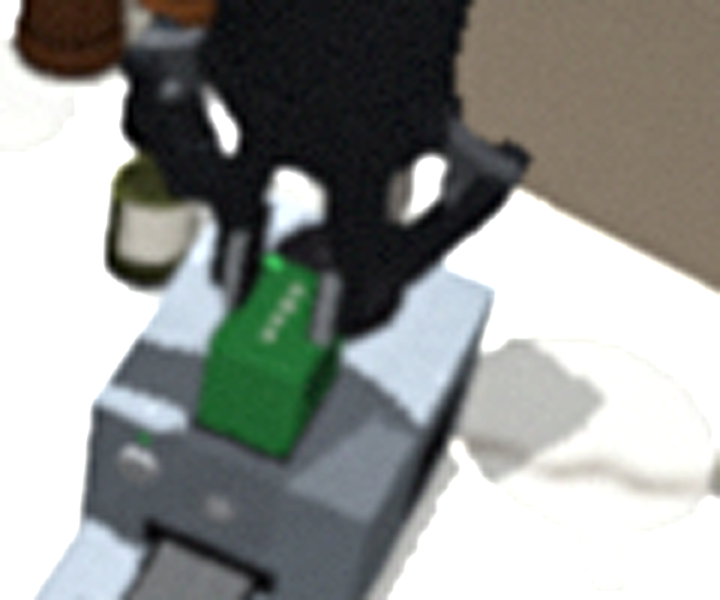

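Scene crop: pad tips at about (315,340) and (235,305) end at the battery's top face, again higher than the reported TCP. I'll open to about 60 mm and feel downward in small steps.

Call:
send_rows:
  increments:
    - {"dx":0,"dy":0,"dz":0,"roll":0,"claw":0.4}
    - {"dx":0,"dy":0,"dz":0,"roll":0,"claw":0.4}
    - {"dx":0,"dy":0,"dz":0,"roll":0,"claw":0.4}
    - {"dx":0,"dy":0,"dz":-0.1,"roll":0,"claw":0.4}
    - {"dx":0,"dy":0,"dz":-0.2,"roll":0,"claw":0.4}

```text
clock: 4.25
tcp_pos: [0.6267, -0.1027, 0.1028]
orientation: [-0.0, -0.09, 0.996, 0.0]
wrist_force: [0.2, 0.2, 1.0]
finger_gap: 0.0597
grip_force: 0.0
```

Call:
send_rows:
  increments:
    - {"dx":0,"dy":0,"dz":-0.05,"roll":0,"claw":0.4}
    - {"dx":0,"dy":0,"dz":-0.1,"roll":0,"claw":0.4}
    - {"dx":0,"dy":0,"dz":-0.15,"roll":0,"claw":0.4}
    - {"dx":0,"dy":0,"dz":-0.2,"roll":0,"claw":0.4}
    - {"dx":0,"dy":0,"dz":-0.2,"roll":0,"claw":0.4}

```text
clock: 4.88
tcp_pos: [0.6267, -0.1027, 0.0979]
orientation: [-0.0, -0.09, 0.996, 0.0]
wrist_force: [-0.3, -0.6, -1.0]
finger_gap: 0.0596
grip_force: 0.0
```

Call:
send_rows:
  increments:
    - {"dx":0,"dy":0,"dz":-0.1,"roll":0,"claw":0.4}
    - {"dx":0,"dy":0,"dz":-0.2,"roll":0,"claw":0.4}
    - {"dx":0,"dy":0,"dz":-0.2,"roll":0,"claw":-0.3}
    - {"dx":0,"dy":0,"dz":-0.2,"roll":0,"claw":-0.3}
    - {"dx":0,"dy":0,"dz":-0.2,"roll":0,"claw":-0.3}

```text
clock: 5.5
tcp_pos: [0.6269, -0.1027, 0.0932]
orientation: [0.0, -0.09, 0.996, 0.0]
wrist_force: [0.9, -0.1, 1.3]
finger_gap: 0.0342
grip_force: 60.5
```

```bash
python3 - <<'E'
from h import *
c=read_camera("wrist");s=get_state();print(s["tcp_pos"],s["finger_gap"],s["grip_force"],s["wrist_force"])
hsv=cv2.cvtColor(c["image"],cv2.COLOR_BGR2HSV);m=cv2.inRange(hsv,(45,120,40),(75,255,255))
for v in range(190,290,6):
    u=np.where(m[v])[0]; print(v,(u.min(),u.max(),len(u)) if len(u) else None)
cv2.imwrite("pics/w6.png",cv2.convertScaleAbs(cv2.resize(c["image"][180:330,160:350],(760,600),interpolation=cv2.INTER_CUBIC),alpha=2.2))
E
```

```text
[ 0.62692458 -0.10275105  0.0931763 ] 0.034437377246977034 60.473599433898926 [0.08209971 0.79136418 0.07253004]
190 None
196 (np.int64(226), np.int64(280), 55)
202 (np.int64(224), np.int64(282), 59)
208 (np.int64(222), np.int64(284), 63)
214 (np.int64(220), np.int64(286), 67)
220 (np.int64(219), np.int64(286), 68)
226 (np.int64(220), np.int64(286), 67)
232 (np.int64(220), np.int64(286), 61)
238 (np.int64(221), np.int64(285), 57)
244 (np.int64(221), np.int64(284), 64)
250 (np.int64(221), np.int64(284), 55)
256 (np.int64(221), np.int64(284), 64)
262 (np.int64(221), np.int64(284), 56)
268 (np.int64(221), np.int64(284), 64)
274 (np.int64(221), np.int64(284), 56)
280 (np.int64(221), np.int64(283), 59)
286 (np.int64(221), np.int64(283), 63)
```

Now it holds (60 N at about 35 mm), but by the tip of the pads only, as the pads really sit higher than reported. I'll open a little and feel further down for a fuller grip.

Call:
send_rows:
  increments:
    - {"dx":0,"dy":0,"dz":0,"roll":0,"claw":0.25}
    - {"dx":0,"dy":0,"dz":0,"roll":0,"claw":0.25}
    - {"dx":0,"dy":0,"dz":-0.15,"roll":0,"claw":0.25}
    - {"dx":0,"dy":0,"dz":-0.3,"roll":0,"claw":0.25}
    - {"dx":0,"dy":0,"dz":-0.4,"roll":0,"claw":0.25}

```text
clock: 6.18
tcp_pos: [0.6265, -0.1026, 0.0825]
orientation: [-0.0, -0.09, 0.996, 0.0]
wrist_force: [0.0, -0.2, 0.1]
finger_gap: 0.0536
grip_force: 0.0
```

Call:
send_rows:
  increments:
    - {"dx":0,"dy":0,"dz":-0.05,"roll":0,"claw":0.25}
    - {"dx":0,"dy":0,"dz":-0.1,"roll":0,"claw":0.25}
    - {"dx":0,"dy":0,"dz":-0.15,"roll":0,"claw":0.25}
    - {"dx":0,"dy":0,"dz":-0.2,"roll":0,"claw":0.25}
    - {"dx":0,"dy":0,"dz":-0.2,"roll":0,"claw":0.25}

```text
clock: 6.8
tcp_pos: [0.6267, -0.1027, 0.0779]
orientation: [-0.0, -0.09, 0.996, 0.0]
wrist_force: [0.5, -0.3, 0.4]
finger_gap: 0.0532
grip_force: 0.0
```

Call:
send_rows:
  increments:
    - {"dx":0,"dy":0,"dz":-0.1,"roll":0,"claw":0.25}
    - {"dx":0,"dy":0,"dz":-0.2,"roll":0,"claw":0.25}
    - {"dx":0,"dy":0,"dz":-0.2,"roll":0,"claw":-0.4}
    - {"dx":0,"dy":0,"dz":-0.2,"roll":0,"claw":-0.4}
    - {"dx":0,"dy":0,"dz":-0.2,"roll":0,"claw":-0.4}
  grip_force: 80

```text
clock: 7.42
tcp_pos: [0.6267, -0.1027, 0.0729]
orientation: [-0.0, -0.09, 0.996, 0.0]
wrist_force: [-0.1, -0.5, -0.7]
finger_gap: 0.035
grip_force: 79.8
```

Call:
send_rows:
  increments:
    - {"dx":0,"dy":0,"dz":0.1,"roll":0,"claw":-0.4}
    - {"dx":0,"dy":0,"dz":0.2,"roll":0,"claw":-0.4}
    - {"dx":0,"dy":0,"dz":0.3,"roll":0,"claw":-0.4}
    - {"dx":0,"dy":0,"dz":0.45,"roll":0,"claw":-0.4}
    - {"dx":0,"dy":0,"dz":0.6,"roll":0,"claw":-0.4}

```text
clock: 8.05
tcp_pos: [0.6269, -0.1028, 0.0894]
orientation: [0.0, -0.09, 0.996, -0.0]
wrist_force: [-1.9, 0.2, -1.0]
finger_gap: 0.0349
grip_force: 82.7
```

```bash
python3 - <<'E'
from h import *
c=read_camera("wrist");s=get_state();print(s["tcp_pos"],s["finger_gap"],s["grip_force"],s["wrist_force"])
a=c["image"][150:340,150:360];b=read_camera("scene")["image"][120:310,260:400]
cv2.imwrite("pics/w7.png",cv2.convertScaleAbs(np.hstack([cv2.resize(a,(440,400)),cv2.resize(b,(300,400))]),alpha=2))
E
```

```text
[ 0.62712919 -0.1029127   0.09038063] 0.03488333943067657 83.49828600883484 [-3.72648732  0.15158713  4.92339557]
```

View pics/w7.png

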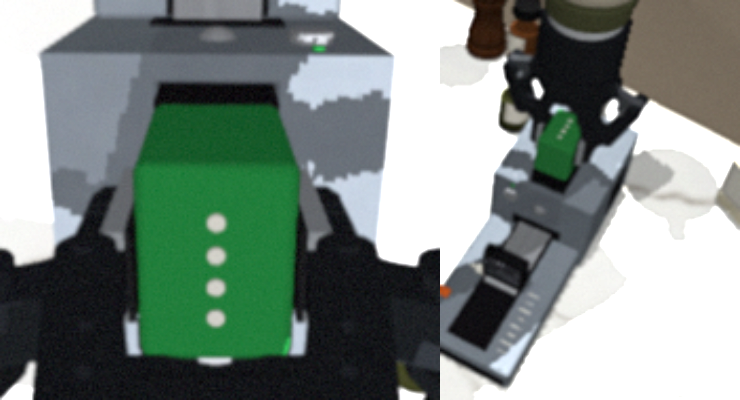

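The battery is rising, held squarely; its dark lower half now shows above the housing. Continue straight up.

Call:
send_rows:
  increments:
    - {"dx":0,"dy":0,"dz":0.4,"roll":0,"claw":-0.4}
    - {"dx":0,"dy":0,"dz":0.9,"roll":0,"claw":-0.4}
    - {"dx":0,"dy":0,"dz":1.4,"roll":0,"claw":-0.4}
    - {"dx":0,"dy":0,"dz":1.9,"roll":0,"claw":-0.4}
    - {"dx":0,"dy":0,"dz":2.4,"roll":0,"claw":-0.4}

```text
clock: 8.78
tcp_pos: [0.6271, -0.1028, 0.1492]
orientation: [0.0, -0.09, 0.996, -0.0]
wrist_force: [0.7, -0.6, -1.8]
finger_gap: 0.035
grip_force: 83.0
```

```bash
python3 - <<'E'
from h import *
import pickle
s=get_state();print(s["tcp_pos"],s["finger_gap"],s["grip_force"],s["wrist_force"])
# pan rest by brightness/Hough in the first top and the scene pictures
C=pickle.load(open("c0.pkl","rb"))
c=C["top"];g=cv2.GaussianBlur(cv2.cvtColor(c["image"],cv2.COLOR_BGR2GRAY),(3,3),0)
H=cv2.HoughCircles(g,cv2.HOUGH_GRADIENT_ALT,1,20,param1=60,param2=.6,minRadius=12,maxRadius=30)
for h in H[0]:
    P=onz(c,h[:2],.011);Q=onz(c,h[:2]+[h[2],0],.011);print(h,P,"r",np.linalg.norm(P-Q))
c=read_camera("scene");st=get_state();hsv=cv2.cvtColor(c["image"],cv2.COLOR_BGR2HSV)
m=cv2.inRange(hsv,(45,120,40),(75,255,255));k,l,ss,ce=cv2.connectedComponentsWithStats(m);i=1+ss[1:,4].argmax();print(ss[i],ce[i])
E
```

```text
[ 0.62707186 -0.10275621  0.14917205] 0.03503684270058785 83.01964402198792 [ 0.67674646 -0.55942812 -1.75463146]
[168.       199.        23.716078] [0.56374566 0.23122762 0.011     ] r 0.05709207828556595
[318.       202.        21.562449] [ 0.55931673 -0.13048573  0.011     ] r 0.0519868274380786
[231.       194.        15.786988] [0.57711956 0.07959228 0.011     ] r 0.03815793393543807
[321.      352.       22.03488] [ 0.21255416 -0.13206392  0.011     ] r 0.050579127628002624
[158.       269.        24.416533] [0.39741949 0.24908833 0.011     ] r 0.05743068117970993
[323.       167.        17.607996] [ 0.64537867 -0.14389766  0.011     ] r 0.04292843300511929
[451.       214.        15.415459] [ 0.53291978 -0.44868136  0.011     ] r 0.036747799357960007
[334.      115.       22.40984] [ 0.77686582 -0.17315832  0.011     ] r 0.05552113523657984
[202.       118.        18.217957] [0.76640833 0.15386605 0.011     ] r 0.04506932700420862
[240.       280.        12.780316] [0.37323151 0.05567769 0.011     ] r 0.030045992170527773
[472.       119.        15.571608] [ 0.76886049 -0.51333471  0.011     ] r 0.038174527125085046
[308 153  21  33 467] [318.06638116 169.62740899]
```

Free of the bay (weight about 1.8 N). Now across to the rest, centre about (0.5625, 0.229).

Call:
send_rows:
  increments:
    - {"dx":-0.2,"dy":1.0,"dz":0,"roll":0,"claw":-0.4}
    - {"dx":-0.6,"dy":3.0,"dz":0,"roll":0,"claw":-0.4}
    - {"dx":-1.0,"dy":5.0,"dz":0,"roll":0,"claw":-0.4}
    - {"dx":-1.4,"dy":7.0,"dz":0,"roll":0,"claw":-0.4}
    - {"dx":-1.8,"dy":9.0,"dz":0,"roll":0,"claw":-0.4}

```text
clock: 9.45
tcp_pos: [0.5803, 0.1249, 0.1477]
orientation: [-0.0, -0.09, 0.996, 0.0]
wrist_force: [0.7, 0.1, -1.4]
finger_gap: 0.0346
grip_force: 83.0
```

Call:
send_rows:
  increments:
    - {"dx":-0.3,"dy":1.8,"dz":0,"roll":0,"claw":-0.4}
    - {"dx":-0.6,"dy":3.3,"dz":0,"roll":0,"claw":-0.4}
    - {"dx":-0.8,"dy":4.2,"dz":-0.5,"roll":0,"claw":-0.4}
    - {"dx":-0.8,"dy":4.2,"dz":-1.5,"roll":0,"claw":-0.4}
    - {"dx":-0.8,"dy":4.2,"dz":-2.5,"roll":0,"claw":-0.4}

```text
clock: 10.07
tcp_pos: [0.5604, 0.2289, 0.0846]
orientation: [-0.0, -0.091, 0.996, 0.0]
wrist_force: [0.0, -0.5, -1.8]
finger_gap: 0.0347
grip_force: 83.0
```

Call:
send_rows:
  increments:
    - {"dx":0.05,"dy":0,"dz":-0.7,"roll":0,"claw":-0.4}
    - {"dx":0.05,"dy":0,"dz":-1.3,"roll":0,"claw":-0.4}
    - {"dx":0.05,"dy":0,"dz":-1.8,"roll":0,"claw":-0.4}
    - {"dx":0.05,"dy":0,"dz":-1.9,"roll":0,"claw":-0.4}
    - {"dx":0.05,"dy":0,"dz":-1.9,"roll":0,"claw":-0.4}

```text
clock: 10.7
tcp_pos: [0.5633, 0.2273, 0.0383]
orientation: [0.0, -0.09, 0.996, 0.0]
wrist_force: [-0.4, 0.2, -0.5]
finger_gap: 0.035
grip_force: 83.0
```

Call:
send_rows:
  increments:
    - {"dx":0,"dy":0,"dz":-0.06,"roll":0,"claw":-0.4}
    - {"dx":0,"dy":0,"dz":-0.12,"roll":0,"claw":-0.4}
    - {"dx":0,"dy":0,"dz":-0.18,"roll":0,"claw":-0.4}
    - {"dx":0,"dy":0,"dz":-0.24,"roll":0,"claw":-0.4}
    - {"dx":0,"dy":0,"dz":-0.24,"roll":0,"claw":-0.4}

```text
clock: 11.32
tcp_pos: [0.5629, 0.2273, 0.0318]
orientation: [-0.0, -0.09, 0.996, 0.0]
wrist_force: [0.1, -0.9, -1.2]
finger_gap: 0.035
grip_force: 83.0
```

Not touching yet; a millimetre at a time.

Call:
send_rows:
  increments:
    - {"dx":0,"dy":0,"dz":-0.02,"roll":0,"claw":-0.4}
    - {"dx":0,"dy":0,"dz":-0.04,"roll":0,"claw":-0.4}
    - {"dx":0,"dy":0,"dz":-0.06,"roll":0,"claw":-0.4}
    - {"dx":0,"dy":0,"dz":-0.08,"roll":0,"claw":-0.4}
    - {"dx":0,"dy":0,"dz":-0.08,"roll":0,"claw":-0.4}

```text
clock: 11.95
tcp_pos: [0.5629, 0.2273, 0.03]
orientation: [-0.0, -0.09, 0.996, 0.0]
wrist_force: [0.1, -0.7, -0.5]
finger_gap: 0.035
grip_force: 83.0
```

Call:
send_rows:
  increments:
    - {"dx":0,"dy":0,"dz":-0.02,"roll":0,"claw":-0.4}
    - {"dx":0,"dy":0,"dz":-0.04,"roll":0,"claw":-0.4}
    - {"dx":0,"dy":0,"dz":-0.06,"roll":0,"claw":-0.4}
    - {"dx":0,"dy":0,"dz":-0.06,"roll":0,"claw":-0.4}
    - {"dx":0,"dy":0,"dz":-0.06,"roll":0,"claw":-0.4}

```text
clock: 12.58
tcp_pos: [0.5631, 0.2273, 0.0289]
orientation: [0.0, -0.09, 0.996, 0.0]
wrist_force: [-0.9, -0.9, 4.1]
finger_gap: 0.0347
grip_force: 83.3
```

Contact. Release and rise.

Call:
send_rows:
  increments:
    - {"dx":0,"dy":0,"dz":0,"roll":0,"claw":0}
    - {"dx":0,"dy":0,"dz":0,"roll":0,"claw":0.4}
    - {"dx":0,"dy":0,"dz":0,"roll":0,"claw":0.6}
    - {"dx":0,"dy":0,"dz":0,"roll":0,"claw":0.6}
    - {"dx":0,"dy":0,"dz":0.2,"roll":0,"claw":0.6}

```text
clock: 13.2
tcp_pos: [0.5626, 0.2272, 0.0333]
orientation: [-0.0, -0.09, 0.996, -0.0]
wrist_force: [-0.3, 0.0, 0.3]
finger_gap: 0.068
grip_force: 0.0
```

Call:
send_rows:
  increments:
    - {"dx":0,"dy":0,"dz":0.8,"roll":0,"claw":0.6}
    - {"dx":0,"dy":0,"dz":1.8,"roll":0,"claw":0.6}
    - {"dx":0,"dy":0,"dz":3.0,"roll":0,"claw":0.6}
    - {"dx":0,"dy":0,"dz":4.2,"roll":0,"claw":0.6}
    - {"dx":0,"dy":0,"dz":4.6,"roll":0,"claw":0.6}

```text
clock: 13.82
tcp_pos: [0.5643, 0.2277, 0.151]
orientation: [0.002, -0.09, 0.996, 0.0]
wrist_force: [0.5, 1.0, -0.2]
finger_gap: 0.0686
grip_force: 0.0
```

```bash
python3 - <<'E'
from h import *
print(get_state()["tcp_pos"])
for n in("scene","top","wrist"):
    c=read_camera(n);hsv=cv2.cvtColor(c["image"],cv2.COLOR_BGR2HSV)
    m=cv2.inRange(hsv,(45,120,40),(75,255,255));k,l,ss,ce=cv2.connectedComponentsWithStats(m);i=1+ss[1:,4].argmax();print(n,ss[i],onz(c,ce[i],.101), "exp",proj(c,[.563,.227,.101]),ce[i])
E
```

```text
[0.56427924 0.22765794 0.15096372]
scene [181 144  20  25 251] [0.54484011 0.21359596 0.101     ] exp [190.54492967 149.205503  ] [188.80876494 155.39043825]
top [154 188  17  18 204] [0.55802379 0.22642739 0.101     ] exp [162.35832355 194.26268197] [162.53921569 196.50490196]
wrist [ 233  165   40   59 2016] [0.55930417 0.22701475 0.101     ] exp [251.9320205  198.75022412] [252.69196429 194.80555556]
```

The battery stands where expected, at about (0.563, 0.227), in all three views. Now to the slide grip at about (0.517, -0.1215) with a quarter turn.

Call:
send_rows:
  increments:
    - {"dx":-0.2,"dy":-1.4,"dz":0.2,"roll":-1.1,"claw":0.4}
    - {"dx":-0.4,"dy":-2.8,"dz":0.2,"roll":-2.2,"claw":0.4}
    - {"dx":-0.6,"dy":-4.2,"dz":0.2,"roll":-3.3,"claw":0.4}
    - {"dx":-0.8,"dy":-5.6,"dz":0.2,"roll":-4.4,"claw":0.3}
    - {"dx":-1.0,"dy":-7.0,"dz":0.2,"roll":-5.5,"claw":0.3}

```text
clock: 14.6
tcp_pos: [0.5367, 0.0513, 0.1517]
orientation: [-0.001, 0.292, 0.956, -0.0]
wrist_force: [0.5, 0.2, 0.2]
finger_gap: 0.0554
grip_force: 0.0
```

Call:
send_rows:
  increments:
    - {"dx":-0.2,"dy":-1.4,"dz":0,"roll":-1.2,"claw":0.2}
    - {"dx":-0.4,"dy":-2.8,"dz":0,"roll":-2.4,"claw":0.2}
    - {"dx":-0.6,"dy":-4.2,"dz":0,"roll":-3.6,"claw":0.2}
    - {"dx":-0.8,"dy":-5.6,"dz":0,"roll":-4.8,"claw":0.2}
    - {"dx":-0.9,"dy":-6.9,"dz":0,"roll":-5.8,"claw":0.2}

```text
clock: 15.22
tcp_pos: [0.5141, -0.121, 0.1517]
orientation: [-0.001, 0.646, 0.764, -0.0]
wrist_force: [0.2, 0.9, -0.1]
finger_gap: 0.0517
grip_force: 0.0
```

Call:
send_rows:
  increments:
    - {"dx":0,"dy":0,"dz":0,"roll":0,"claw":0.2}
    - {"dx":0,"dy":0,"dz":0,"roll":0,"claw":0.2}
    - {"dx":0,"dy":0,"dz":0,"roll":0,"claw":0.2}
    - {"dx":0,"dy":0,"dz":0,"roll":0,"claw":0.2}
    - {"dx":0,"dy":0,"dz":0,"roll":0,"claw":0.2}

```text
clock: 15.85
tcp_pos: [0.5156, -0.1196, 0.1536]
orientation: [0.0, 0.643, 0.766, 0.0]
wrist_force: [0.6, 0.0, -0.5]
finger_gap: 0.0515
grip_force: 0.0
```

```bash
python3 - <<'E'
from h import *
s=get_state();print(s["tcp_pos"],s["orientation"],s["joint_pos"])
c=read_camera("wrist");cv2.imwrite("pics/w8.png",c["image"])
t=s["tcp_pos"]
for nm,P in(("tcp",t),("tip",t+[0,0,.045]),("griptop",[.5173,-.1216,.085]),("griphomeL",[.5173-.023*.178,-.1216+.023*.984,.085]),("R",[.5173+.023*.178,-.1216-.023*.984,.085])): print(nm,proj(c,P).round(0))
cv2.imwrite("pics/w8.png",cv2.convertScaleAbs(cv2.resize(c["image"],(800,600)),alpha=1.8))
E
```

```text
[ 0.51562017 -0.11962783  0.15358098] [9.88793949e-05 6.43101157e-01 7.65781226e-01 7.61981421e-05] [-3.79747843e-01  2.39961395e-01 -1.50039415e-01  1.18055996e+00
  8.27359704e-05  1.01733434e+00]
tcp [253. 220.]
tip [253. 250.]
griptop [254. 196.]
griphomeL [254. 173.]
R [254. 219.]
```

View pics/w8.png

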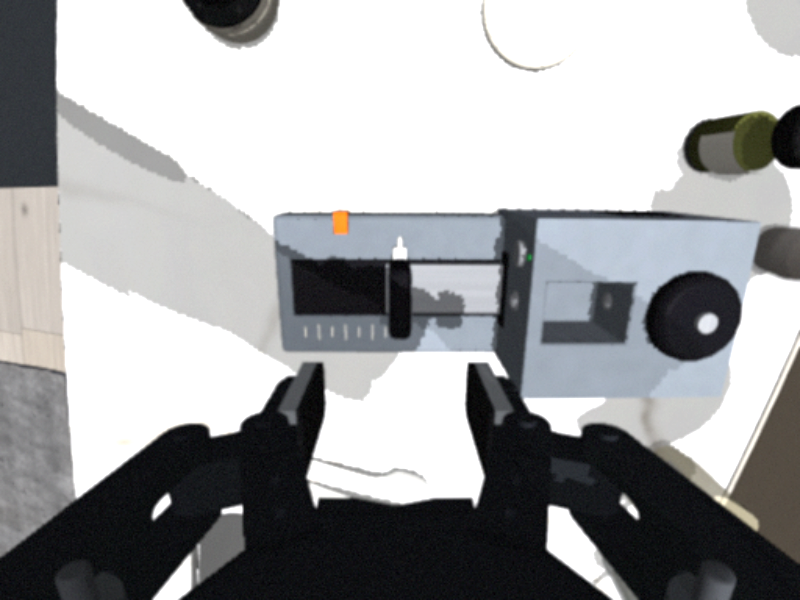

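Wrist view: grip at (400,300), pointer tip (400,240), orange clip (341,222), all in 800x600 px; the fingers straddle the grip line with the bay now empty. Descend.

Call:
send_rows:
  increments:
    - {"dx":0.1,"dy":-0.08,"dz":-1.2,"roll":0,"claw":0.2}
    - {"dx":0.1,"dy":-0.08,"dz":-2.6,"roll":0,"claw":0.2}
    - {"dx":0.1,"dy":-0.08,"dz":-3.9,"roll":0,"claw":0.2}
    - {"dx":0.1,"dy":-0.08,"dz":-4.8,"roll":0,"claw":0.2}
    - {"dx":0.1,"dy":-0.08,"dz":-5.0,"roll":0,"claw":0.2}

```text
clock: 16.52
tcp_pos: [0.5167, -0.1216, 0.0271]
orientation: [-0.001, 0.643, 0.765, -0.0]
wrist_force: [-0.6, 0.5, 0.1]
finger_gap: 0.0511
grip_force: 0.0
```

Call:
send_rows:
  increments:
    - {"dx":0,"dy":0,"dz":-0.2,"roll":0,"claw":0.2}
    - {"dx":0,"dy":0,"dz":-0.4,"roll":0,"claw":0.2}
    - {"dx":0,"dy":0,"dz":-0.6,"roll":0,"claw":0.2}
    - {"dx":0,"dy":0,"dz":-0.7,"roll":0,"claw":0.2}
    - {"dx":0,"dy":0,"dz":-0.7,"roll":0,"claw":0.2}

```text
clock: 17.15
tcp_pos: [0.5179, -0.1222, 0.011]
orientation: [-0.0, 0.644, 0.765, 0.0]
wrist_force: [0.5, -0.3, 0.9]
finger_gap: 0.051
grip_force: 0.0
```

```bash
cat > m.py <<'E'
from h import *
s=get_state();print(s["tcp_pos"],s["wrist_force"],s["finger_gap"],s["grip_force"])
a=np.radians(10.2);R=np.array([[np.cos(a),-np.sin(a)],[np.sin(a),np.cos(a)]]);t=np.array([.5715,-.1118])
for n in("wrist","scene","top"):
    c=read_camera(n);im=c["image"];hsv=cv2.cvtColor(im,cv2.COLOR_BGR2HSV)
    u0,v0=proj(c,[.46,-.085,.04]).astype(int)
    x0,y0=max(u0-45,0),max(v0-45,0);S=np.s_[y0:v0+45,x0:u0+90]
    m=cv2.inRange(hsv[S],(3,140,70),(22,255,255));k,l,ss,ce=cv2.connectedComponentsWithStats(m)
    if k<2: print(n,"no clip");continue
    i=1+ss[1:,4].argmax();P=onz(c,ce[i]+[x0,y0],.04);g=R.T@(P[:2]-t);print(n,"clip",ss[i,4],ce[i]+[x0,y0],(g*1e3).round(1))
    # bright neutral blobs in the pointer's strip of the deck
    w=(im.min(2)>95)&(hsv[:,:,1]<60);k,l,ss,ce=cv2.connectedComponentsWithStats(w.astype('uint8'))
    for j in range(1,k):
        q=R.T@(onz(c,ce[j],.042)[:2]-t)*1e3
        if -115<q[0]<-30 and 20<q[1]<45 and 2<=ss[j,4]<150: print(n,"white",ss[j,:5],ce[j].round(1),q.round(1))
E
python3 m.py
```

```text
[ 0.51792467 -0.12217708  0.0109867 ] [ 0.53090447 -0.31313894  0.89123673] 0.0509616116360563 0.0
wrist clip 493 [183.25760649 158.07302231] [-93.3  48.2]
scene clip 28 [260.89285714 257.53571429] [-97.1  47.4]
top clip 23 [299.39130435 238.43478261] [-94.   47.8]
```

Call:
send_rows:
  increments:
    - {"dx":0,"dy":0,"dz":0,"roll":0,"claw":-0.4}
    - {"dx":0,"dy":0,"dz":0,"roll":0,"claw":-0.8}
    - {"dx":0,"dy":0,"dz":0,"roll":0,"claw":-0.95}
    - {"dx":0,"dy":0,"dz":0,"roll":0,"claw":-0.95}
    - {"dx":0,"dy":0,"dz":0,"roll":0,"claw":-0.95}
  grip_force: 60

```text
clock: 17.92
tcp_pos: [0.5187, -0.1222, 0.0113]
orientation: [0.001, 0.644, 0.765, 0.0]
wrist_force: [2.9, 0.9, 0.2]
finger_gap: 0.0134
grip_force: 59.0
```

```bash
python3 - <<'E'
from h import *
import pickle
s=get_state();print(s["tcp_pos"],s["wrist_force"],s["finger_gap"],s["grip_force"])
c=read_camera("wrist");pickle.dump(c,open("c1.pkl","wb"));im=c["image"]
a=np.radians(10.2);R=np.array([[np.cos(a),-np.sin(a)],[np.sin(a),np.cos(a)]]);t=np.array([.5715,-.1118])
for gx,gy in((-55,36),(-55,25),(-95,48)):
    print(gx,gy,proj(c,np.append(R@[gx/1e3,gy/1e3]+t,.042)))
u,v=proj(c,np.append(R@[-.055,.034]+t,.042)).astype(int)
g=im.min(2);print(u,v);print(g[v-24:v+14:2,u-26:u+28:2])
E
```

```text
[ 0.51870791 -0.12216967  0.01128914] [2.85888932 0.87042292 0.16348898] 0.013363911679653099 58.95784914493561
-55 36 [250.1625918  179.26553282]
-55 25 [250.32221404 197.86110657]
-95 48 [178.18416854 158.7074933 ]
250 182
[[123 123 123 123 124 123 123 122 125 123 123 123 125 125 124 124 125 124
  124 125 125 124 124 123 123 123 124]
 [124 123 122 123 122 121 122 121 122 121 123 122 124 123 124 125 123 124
  125 124 124 123 125 124 124 124 125]
 [124 123 122 123 122 122 122 121 123 122 122 123 123 125 124 122 125 123
  125 125 124 124 124 124 124 123 124]
 [122 122 121 121 122 123 121 121 122 122 123 123 124 125 121 123 122 122
  123 123 124 124 124 123 125 124 124]
 [122 122 122 123 122 122 122 123 121 123 122 124 124 124 122 121 121 123
  123 123 124 123 124 125 124 124 124]
 [122 121 122 122 122 123 123 121 124 121 123 122 121 122 122 122 122 122
  121 123 122 123 121 122 121 122 123]
 [122 122 123 122 123 122 121 122 123 123 122 122 123 122 121 122 121 122
  122 122 123 122 121 123 122 123 123]
 [123 123 124 124 124 124 124 122 122 121 122 122 122 121 123 122 121 122
  122 122 
[... 572 characters left out ...]
 121 123 123 124 124]
 [124 123 124 125 123 124 121 122 122 122 123 122 118 139 223 225 149 119
  121 121 123 122 124 124 125 125 124]
 [124 122 125 123 124 124 122 122 124 122 121 120 111 160 224 224 131  85
  119 122 122 121 125 123 126 125 125]
 [123 121 122 122 124 124 124 123 123 124 123 148 151 179 223 223 169 159
  154 121 121 124 126 125 124 123 125]
 [122 121 122 123 123 124 124 124 124 124 135 218 224 224 225 225 225 226
  205 128 123 125 124 126 125 125 124]
 [122 122 119 123 124 124 125 125 124 123 135 222 225 225 225 224 225 226
  208 128 122 122 126 125 126 126 124]
 [123 123  92  99 107 108 118 123 121 123 125 222 225 225 225 225 225 225
  209 128 120 125 126 124 125 126 125]]
```

Gripped (13.4 mm, 59 N), and the pointer is sharp in the wrist camera at about (253,178). Pull about 35 mm along the grinder's -x, then measure pointer against clip.

Call:
send_rows:
  increments:
    - {"dx":-0.2,"dy":-0.036,"dz":0,"roll":0,"claw":-0.95}
    - {"dx":-0.5,"dy":-0.09,"dz":0,"roll":0,"claw":-0.95}
    - {"dx":-0.9,"dy":-0.16,"dz":0,"roll":0,"claw":-0.95}
    - {"dx":-1.25,"dy":-0.225,"dz":0,"roll":0,"claw":-0.95}
    - {"dx":-1.4,"dy":-0.25,"dz":0,"roll":0,"claw":-0.95}

```text
clock: 18.6
tcp_pos: [0.4832, -0.1283, 0.0113]
orientation: [0.0, 0.644, 0.765, 0.001]
wrist_force: [5.8, 4.0, -0.4]
finger_gap: 0.0132
grip_force: 58.8
```

Call:
send_rows:
  increments:
    - {"dx":0,"dy":0,"dz":0,"roll":0,"claw":-0.95}
    - {"dx":0,"dy":0,"dz":0,"roll":0,"claw":-0.95}
    - {"dx":0,"dy":0,"dz":0,"roll":0,"claw":-0.95}
    - {"dx":0,"dy":0,"dz":0,"roll":0,"claw":-0.95}
    - {"dx":0,"dy":0,"dz":0,"roll":0,"claw":-0.95}

```text
clock: 19.23
tcp_pos: [0.4835, -0.1282, 0.0113]
orientation: [0.0, 0.643, 0.765, 0.001]
wrist_force: [5.3, 3.5, 0.6]
finger_gap: 0.0132
grip_force: 58.9
```

```bash
cat > m2.py <<'E'
from h import *
s=get_state();print(s["tcp_pos"],s["wrist_force"],s["finger_gap"],s["grip_force"])
a=np.radians(10.2);R=np.array([[np.cos(a),-np.sin(a)],[np.sin(a),np.cos(a)]]);t=np.array([.5715,-.1118])
G=lambda c,uv,z:(R.T@(onz(c,uv,z)[:2]-t)*1e3)
c=read_camera("wrist");im=c["image"];hsv=cv2.cvtColor(im,cv2.COLOR_BGR2HSV)
m=cv2.inRange(hsv,(3,140,70),(22,255,255));m[:120]=0;k,l,ss,ce=cv2.connectedComponentsWithStats(m)
i=1+ss[1:,4].argmax();print("clip",ss[i],ce[i],G(c,ce[i],.04).round(2))
for r in range(ss[i,1],ss[i,1]+ss[i,3],3):
    u=np.where(l[r]==i)[0];print(r,u.min(),u.max(),im[r,u.min():u.max()+1:3,2])
w=(im.min(2)>185).astype('uint8');k,l,ss,ce=cv2.connectedComponentsWithStats(w)
for j in range(1,k):
    q=G(c,ce[j],.042)
    if -120<q[0]<-30 and 15<q[1]<50 and ss[j,4]>20:
        print("ptr",ss[j],ce[j])
        for r in range(ss[j,1],ss[j,1]+ss[j,3],2):
            u=np.where(l[r]==j)[0];p=G(c,(u.mean(),r),.041);print(r,u.min(),u.max(),u.mean(),p.round(2))
E
python3 m2.py
```

```text
[ 0.4834711  -0.12821524  0.01125474] [5.28351392 3.53096416 0.5888883 ] 0.013240353579416227 58.90551745891571
clip [236 144  18  28 467] [244.15631692 157.61456103] [-94.03  48.29]
144 239 246 [91 90 88]
147 236 253 [156 192 192 192 192 191]
150 236 253 [156 193 192 193 193 192]
153 236 252 [154 193 194 192 193 193]
156 236 252 [159 193 193 192 193 192]
159 236 252 [157 192 193 192 192 193]
162 236 252 [157 193 193 193 193 193]
165 237 252 [182 193 193 192 192 172]
168 236 252 [151 193 193 193 194 192]
171 237 252 [165 182 183 181 182 159]
ptr [246 178  14  22 153] [252.90849673 191.49019608]
178 253 254 253.5 [-88.84  36.76]
180 252 254 253.0 [-89.13  35.59]
182 252 254 253.0 [-89.14  34.42]
184 252 254 253.0 [-89.15  33.25]
186 252 254 253.0 [-89.15  32.06]
188 252 254 253.0 [-89.16  30.88]
190 247 259 253.0 [-89.16  29.69]
192 246 259 252.5 [-89.46  28.49]
194 246 259 252.5 [-89.47  27.29]
196 246 259 252.5 [-89.47  26.08]
198 253 259 256.0 [-87.45  24.86]
```

Call:
send_rows:
  increments:
    - {"dx":-0.06,"dy":-0.01,"dz":0,"roll":0,"claw":-0.95}
    - {"dx":-0.13,"dy":-0.023,"dz":0,"roll":0,"claw":-0.95}
    - {"dx":-0.2,"dy":-0.036,"dz":0,"roll":0,"claw":-0.95}
    - {"dx":-0.2,"dy":-0.036,"dz":0,"roll":0,"claw":-0.95}
    - {"dx":-0.2,"dy":-0.036,"dz":0,"roll":0,"claw":-0.95}

```text
clock: 19.9
tcp_pos: [0.4786, -0.129, 0.0112]
orientation: [0.0, 0.643, 0.765, 0.001]
wrist_force: [6.1, 4.5, -0.6]
finger_gap: 0.0134
grip_force: 58.9
```

```bash
python3 m2.py
```

```text
[ 0.47858415 -0.12903952  0.011245  ] [ 6.13235066  4.48420374 -0.58044634] 0.013375262569228654 58.915783166885376
clip [244 144  19  28 469] [252.93603412 157.73773987] [-94.06  48.22]
144 247 253 [86 87 89]
147 244 262 [ 85 189 188 189 187 189 105]
150 245 261 [155 189 189 189 188 189]
153 245 261 [155 189 189 189 190 189]
156 245 261 [154 189 189 189 190 188]
159 245 261 [156 188 189 190 188 187]
162 245 261 [136 189 189 190 189 188]
165 245 261 [151 190 191 189 189 187]
168 245 261 [152 189 189 189 188 187]
171 245 261 [140 179 179 179 179 175]
ptr [247 178  13  23 133] [253.60150376 191.26315789]
178 253 253 253.0 [-94.08  36.8 ]
180 252 254 253.0 [-94.09  35.63]
182 252 254 253.0 [-94.1   34.46]
184 252 254 253.0 [-94.1   33.28]
186 252 254 253.0 [-94.11  32.1 ]
188 252 254 253.0 [-94.12  30.91]
190 247 259 253.0 [-94.12  29.72]
192 247 259 253.0 [-94.13  28.52]
194 247 259 253.0 [-94.14  27.32]
196 250 259 254.5 [-93.27  26.11]
198 257 259 258.0 [-91.24  24.89]
200 257 259 258.0 [-91.24  23.67]
```

Pointer and clip agree within about 0.1 mm. Hold still briefly, confirm, and hand in.

Call:
send_rows:
  increments:
    - {"dx":0,"dy":0,"dz":0,"roll":0,"claw":-0.95}
    - {"dx":0,"dy":0,"dz":0,"roll":0,"claw":-0.95}
    - {"dx":0,"dy":0,"dz":0,"roll":0,"claw":-0.95}
    - {"dx":0,"dy":0,"dz":0,"roll":0,"claw":-0.95}
    - {"dx":0,"dy":0,"dz":0,"roll":0,"claw":-0.95}

```text
clock: 20.58
tcp_pos: [0.4786, -0.129, 0.0112]
orientation: [0.0, 0.643, 0.765, 0.001]
wrist_force: [5.5, 2.8, -0.9]
finger_gap: 0.0135
grip_force: 58.9
```

```bash
python3 m2.py | grep -E "^clip|^18[024]"; python3 - <<'E'
from h import *
c=read_camera("top");hsv=cv2.cvtColor(c["image"],cv2.COLOR_BGR2HSV)
m=cv2.inRange(hsv,(45,120,40),(75,255,255));k,l,ss,ce=cv2.connectedComponentsWithStats(m);i=1+ss[1:,4].argmax();print(ss[i],onz(c,ce[i],.101))
print(hand_in())
E
```

```text
clip [244 144  19  28 469] [252.93816631 157.68443497] [-94.03  48.25]
180 253 254 253.5 [-93.78  35.63]
182 253 254 253.5 [-93.79  34.46]
184 252 254 253.0 [-94.08  33.28]
[154 183  18  23 308] [0.56302805 0.22611149 0.101     ]
the job is handed in; nothing more can be done
None
```

The job is handed in at about 21 s: the battery pack stands upright on the large pale pan rest, and the slide is held with its pointer within about 0.3 mm of the clip's middle by my own camera measurement; the judge's result was not shown.

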